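Load the narrow ink tank and shut its clamp

TASK

The desktop photo printer on the worktop stands open and its narrow ink bay is empty. Load the narrow ink tank from the desk: swing the bay's half-open clamp right back, set the tank in with its toe hooked under the bay's front bar and let go, then press the clamp down so that it drives the heel home, clicks and stays shut. Feel your way gently, since the plastic bears about 30 N, and leave the wide tank and the other things on the desk where they are.

Things in the scene. Friction and masses are not known exactly. Their poses are not given: they have to be found in the camera images.
- printer: white photo printer, cover open, fixed. Case 170 (x) x 250 (y) x 72 mm high; cover leans back behind it, to 143 mm. Origin under its middle; x to its rear, y to its left, z up; front (-x) faces the robot. Plastic: bears 30 N. In an open well (floor 42 mm up, inner walls at y +-103) is a carriage with two grey ink bays: narrow, empty, at y -42; wide, loaded and shut, at y +44
- bay (a point): seat of the narrow bay (the tank's origin belongs here, axes along the printer's) at the lowest carriage setting: printer x -8, y -42, z 46 mm. For thicker paper the carriage, both bays and clamps with it, stands up to 8 mm higher (firm, differs each time, not reported: feel for it). From the seat: side walls 29 mm apart, 12 high, lead-ins flared up to z 18; rear wall inner face x +31, 12 high
- front_bar (a point): lower inner edge of the bay's front bar, at the lowest setting: 28.5 mm ahead (-x) of the seat, 11.5 mm above it. Bar 4 mm thick (x), 4.5 high; the window below it, 18 wide, open down to the seat, takes the toe. Dropped in level, the toe lands on the bar. Tilted 25 deg nose down the tank drops on the seat behind the bar, slides to -x until it meets it, toe below, then turns down
- heel_plate (a joint): travel of the sprung plate under the tank's heel, m: 0 up, 0.007 flush with the seat. The plate is at x +12 to +24 mm from the seat; its spring (2.4 N, 5 N when flush) holds the loaded tank about 10 deg nose down until the clamp presses it
- clamp_hinge (a point): hinge pin of the narrow bay's clamp, along the printer's y, at the lowest setting: 46 mm behind the seat (+x), 30 mm above it, between two ears that rise 8 mm above the pin. The clamp's ribbed finger pad is on its outer face 70 to 90 mm from the pin, 21 mm off it; pressing it shut takes up to 9 N there, easing at the click, and is rigid 1.5 mm past it
- clamp (a joint): narrow bay's black clamp, rad: 0 shut, lying forward over the tank; grows as it swings up and back, stop at 1.65. Starts half open, in the tank's way. Flat bar 22 mm wide, 4 thick, to 92 mm from the pin; its outer (upper) face is 21 mm off the pin. Friction hinge (0.5 N at the tip), stays where left. Shut, it snaps below a sprung grey catch at its front; not caught, it springs up over 0.1 rad
- narrow_tank: loose grey ink tank with a blank paper band, 54 (x) x 26 (y) x 40 mm, 50 to 100 g, upright on the desk left or right of the printer. Origin at the centre of its underside, z up. Its front, -x, carries the toe: a tab 14 wide, 6 thick (4 to 10 mm up), sticking out 8 mm. Grasp it across the 26 mm by the upper 18 mm of its sides, clear of the bay walls
- toe (a point): middle of the narrow tank's toe, 31 mm ahead (-x) of its origin and 7 mm up
- heel (a point): point on the narrow tank's underside 18 mm behind (+x) its origin, which presses the sprung plate
- wide_tank: loose spare tank of the same shape but 36 mm wide, which does not fit; on the other side of the printer. Leave alone. Origin at the centre of its underside
- calculator: black calculator 124 x 75 x 20 mm, bystander, origin under its centre
- note_block: yellow sticky-note block 77 x 77 x 22 mm, bystander, origin under its centre
- brass_bell: brass hand bell 59 mm wide, 96 high, bystander, origin under its centre
- stapler: red stapler 34 x 140 x 46 mm, bystander, origin under its centre
- pen_a: white pen 11 x 145 x 9 mm near the front edge, bystander, origin under its centre
There are look-alikes about, which are no part of the job. Leave any black or orange look-alike of the narrow_tank alone.

How it is judged:
On the way, in this order (a step that is already met when the one before it is completed fails the run):
1. the clamp is swung right back (value of joint clamp above 1.45 rad), for 0.1 s.
2. the narrow tank sits in the bay with its toe under the front bar, let go (x of toe in the frame of bay below -0.026 m and z of toe in the frame of bay below 0.0165 m and horizontal distance between narrow_tank and bay below 0.008 m and contact force between the fingers and narrow_tank below 0.1 N), for 0.2 s.
At the end, for the whole second after the job is handed in: The narrow tank lies home and at rest: within 5 mm of its seat in plan, toe under the front bar, heel plate pressed to within 2 mm of flush, level within 0.05 rad and square within 0.07 rad; the clamp has caught (within 0.03 rad of shut) and holds by itself (x of toe in the frame of bay below -0.026 m and z of toe in the frame of bay below 0.0165 m and horizontal distance between narrow_tank and bay below 0.005 m and value of joint heel_plate above 0.005 m and angle between the z axis of narrow_tank and the z axis of printer, either way round below 0.05 rad and angle between the x axis of narrow_tank and the x axis of printer, either way round below 0.07 rad and value of joint clamp below 0.03 rad and linear speed of narrow_tank below 0.01 m/s); the robot touches nothing.
It fails at once if the wide tank is moved more than 20 mm (distance of wide_tank from where it was at the start of the episode above 0.02 m).
It fails at once if a thing on the desk is moved more than 30 mm (distance of any of calculator, note_block, brass_bell, stapler, pen_a from where it was at the start of the episode above 0.03 m).
It fails at once if the printer is forced: over 35 N on it or its clamp from the fingers, or over 60 N summed from the tank rammed in while the clamp is open (contact force between the fingers and printer above 35 N or (contact force between narrow_tank and printer above 60 N and value of joint clamp above 0.8 rad)).
It also fails if it takes over 58 s, if anything falls off the work surface, if the arm or the gripper's body presses on something with over 40 N, if the wrist force passes 120 N, or if a joint passes its speed limit or range.

ROBOT

A 7-joint arm with a two-finger parallel gripper is mounted at the origin on a cart in front of the work surface, level with it; the furniture and walls round the work are solid. World frame = base frame: x ahead of the robot, y to its left, z up, the work surface at z = 0. Lengths are in m, angles in rad, forces in N, time in s.
With the tool pointing down it reaches from about 0.4 to 0.85 m from the base axis. Payload 10.4 kg.
Tool frame: the origin (TCP) lies on the centre line of the jaws, within the pads' length; the fingertips stand 11 mm ahead of it and the grasp point (between the pads) lies 8 mm behind it (tip_reach is the distance from the TCP to the fingertips, in m); z points along the fingers, y is the line along which they close (so a half turn about z gives the same grasp; the last joint's range is limited). The gripper opens to 85 mm and grips with 20 to 120 N. Pads are 22 mm wide; open, the fingers measure 114 mm over their backs; the gripper's body (76 mm by 85 mm) begins 54 mm behind the grasp point. The pads swing forward as they close: fully open they stand 13 mm farther back than shut.
Start: joints at [1.239, 0.332, -0.065, 1.46, 0.022, 1.35, -0.088], TCP at [0.19, -0.595, 0.21] pointing down, gripper open.
Joint ranges: [-2.6, 2.6], [-0.5, 2.12], [-1.47, 1.34], [0.16, 2.42], [-1.27, 4.41], [0.06, 2.06], [-2.6, 2.6]. Speed limits (rad/s): [2.22, 2.22, 2.79, 2.79, 3.14, 3.14, 3.14].

INTERFACE

Orientations are given as a unit quaternion [x, y, z, w].
In Python, from workcell import get_obs, camera, hand_in, tip_reach gives the robot as it stands. The module is installed in compiled form; this text tells all that it offers.
- The arm moves only by the tool move_arm, never from a script. Its argument "plan" is a list of rows, each an object with "delta_pos": the shift along the tool's x, y, z in m, a list of three; "turn": the turn, a rotation vector about the tool's x, y, z in rad, a list of three; "fingers": the closure, from 0 (fully open) to 1 (shut). A call has 1 to 12 rows; each row is the pose to reach, as a shift and turn from the pose commanded when the call began, along the tool's axes at that moment; what a row does not reach only later rows make up. A row lasts 1/8 s, in which the tool goes at most 62.5 mm and 10.7 degrees, less where a joint would pass 70% of its speed; a pose out of reach is approached as far as the arm can. A call with a gripper value outside its range is refused whole. The fingers move at their own pace and stop on an object; "force" is the grip in N (left out, the last holds). Time passes only in rows, so rows that repeat a pose let the fingers close. It gives the time, the measured TCP pose, the force, the opening and the grip force at its end, in the units of the state.
- get_obs(): the state, without advancing time (a new reading comes with each control period).
- camera(name): name is "scene" or "top" or "wrist"; returns a dict with "color" (480x640x3 uint8, red, green, blue), "range_z" (480x640 float32, m along the optical axis (not along the pixel's ray), 0 where there is no reading), "fx", "fy", "cx", "cy" (pixels), "R" (3x3) and "t" (3): a world point X has camera coordinates R X + t; the wrist camera has in their place "tool_from_camera" (4x4, takes a point from camera to tool coordinates, whose origin is the TCP and whose axes are the flange's). Camera axes: x right, y down, z forward; pixel columns grow to the right and rows downward; lengths in m; the calibration is good to about 2 mm. A picture is of the moment at which its call begins: read the wrist's pose just before it.
- hand_in(): hands the job in; it is judged then, once.
The state is a dict: "clock": time; "joint_pos": joint angles; "joint_velocities": joint speeds; "tau": joint torques, N m; "position": TCP position; "ee_rot": TCP orientation; "ft_force": force on the tool from outside, world axes, zero at the start; "torque": the same for the moment, N m; "grip_width": opening from 0.0 (shut) to 1.0 (fully open); "grasp_force": force on a finger pad.
Only numpy, scipy, OpenCV 4.12 (cv2) and the standard library are available. Lean on these libraries where they do the work, as an engineer would, in place of code of your own. Each camera call takes 0.05 s, during which the arm holds its last target. There are 200 camera calls.

## Working session

There is one attempt and no reset: what is moved stays moved. The work goes in short steps, Python scripts to look and compute and a tool call to move; the robot and the scene stay as the last step left them, time stands still between calls to the robot, and variables do not carry over. Pictures are saved under pics/ and viewed, at most 15 in all, crops included, and the job is handed in when it is done.

Besides the shell and the picture viewer there is one more tool, called after "Call:" as name(argument=value, ...) on one line, values as JSON. move_arm: Moves the arm, as the interface text tells. Its arguments: {"type":"object","properties":{"plan":{"type":"array","items":{"type":"object","properties":{"delta_pos":{"type":"array","items":{"type":"number"}},"turn":{"type":"array","items":{"type":"number"}},"fingers":{"type":"number"}}}},"force":{"type":"number"}},"required":["plan"]}

```bash
mkdir -p pics
cat > h.py <<'E'
import numpy as np, cv2
from workcell import *
def pts(c):
    v,u=np.mgrid[0:480,0:640]; z=c["range_z"]
    P=np.stack([(u-c["cx"])/c["fx"]*z,(v-c["cy"])/c["fy"]*z,z],-1)
    return (P-c["t"])@c["R"]   # R^T (P-t)
E
python3 - <<'E'
from h import *
for n in("scene","top"):
    c=camera(n); cv2.imwrite(f"pics/{n}0.png",c["color"][:,:,::-1]); np.savez(f"{n}0.npz",**c)
    print(n,c["fx"],c["R"].round(3).tolist(),c["t"])
o=get_obs(); print(o)
E
```

```text
scene 559.1072593308747 [[-0.669, -0.743, -0.001], [-0.522, 0.471, -0.711], [0.528, -0.475, -0.703]] [0.36564775 0.30143594 1.52527528]
top 435.1352562424845 [[0.006, -1.0, -0.019], [-0.997, -0.005, -0.074], [0.074, 0.02, -0.997]] [0.04242418 0.49116722 1.08374765]
{'clock': 0.1, 'joint_pos': array([ 1.23940965,  0.3327845 , -0.06471003,  1.46083846,  0.02162578,
        1.34989359, -0.08847253]), 'joint_velocities': array([-0.00081198, -0.00188449, -0.00147698, -0.0022744 ,  0.00113598,
        0.00139611, -0.00204704]), 'tau': array([ 2.07492092e-03, -6.26747847e+01,  5.00563241e-02, -3.92430997e+01,
        1.64462038e-02,  6.94265880e-03, -5.07153641e-05]), 'position': array([ 0.18982638, -0.59510714,  0.20911965]), 'ee_rot': array([ 9.88100096e-01,  1.53811001e-01, -1.32200420e-04, -5.99363656e-04]), 'ft_force': array([-0.36511371,  0.34583983, -0.22074949]), 'torque': array([-0.01632235,  0.05114018,  0.0021865 ]), 'grasp_force': 0.0, 'grip_width': 1.0000300000171245}
```

View pics/top0.png

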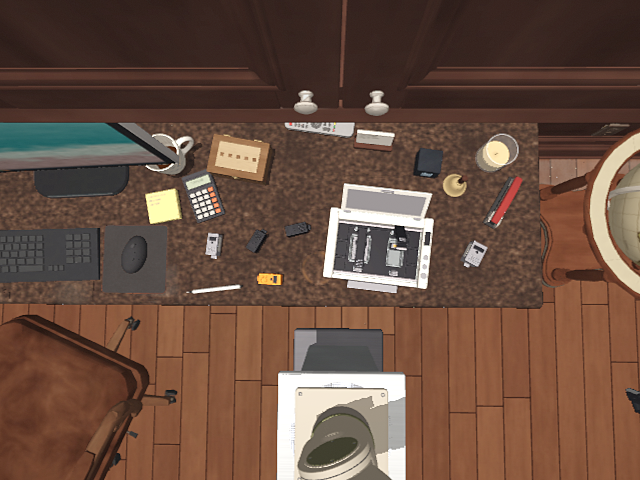

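View pics/scene0.png

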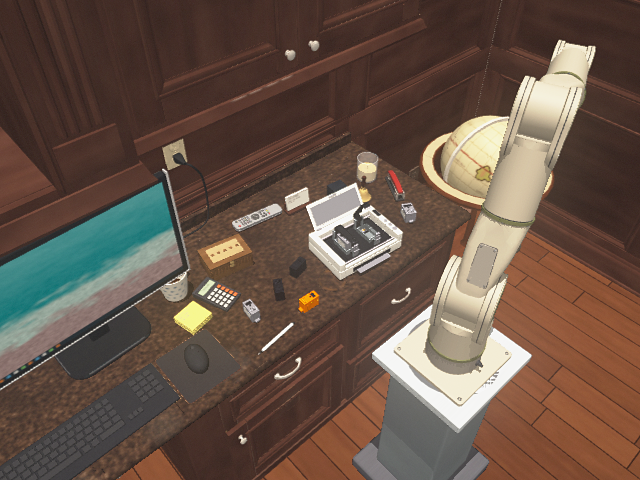

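The top view shows the printer around (380,250), grey tanks at (214,244) and (474,253), black and orange look-alikes at (257,240), (297,229) and (270,279), and the pen at (216,289). Next I'll measure them.

Run:
```python
from h import *
c=dict(np.load("top0.npz")); P=pts(c); img=c["color"]
hsv=cv2.cvtColor(img,cv2.COLOR_RGB2HSV)
def crop(u0,v0,w,h,s,n): cv2.imwrite(n,cv2.resize(img[v0:v0+h,u0:u0+w,::-1],None,fx=s,fy=s,interpolation=cv2.INTER_CUBIC))
crop(195,180,300,115,2.6,"pics/c1.png")
# tanks : height between 0.03 and 0.05
for nm,(u,v) in dict(left=(214,244),right=(474,253)).items():
    W=P[v-20:v+20,u-20:u+20]; m=(W[...,2]>.03)&(W[...,2]<.06)
    q=W[m]; r=cv2.minAreaRect((q[:,:2]*1000).astype(np.float32)); print(nm,r,np.median(q[:,2]),m.sum(), W[...,2].max())
W=P[180:300,315:445]; m=(W[...,2]>.062)&(W[...,2]<.08)
q=W[m]; r=cv2.minAreaRect((q[:,:2]*1000).astype(np.float32)); print("printer",r,np.median(q[:,2])); print(np.median(P[400:401,100:120,2]),P[265,180:190,2])
```

```text
left ((471.44476318359375, 327.4219665527344), (27.047170639038086, 53.55830001831055), 84.29561614990234) 0.04041260561374408 248 1.1177193422344696
right ((451.5393981933594, -325.6590270996094), (36.99217224121094, 54.52375030517578), 61.241371154785156) 0.03958717034876063 348 1.1177193422344696
printer ((463.76080322265625, -83.14619445800781), (250.27955627441406, 170.77940368652344), 83.64801025390625) 0.07170689002721187
-0.28153122106587464 [ 0.00051058 -0.0001796   0.00155401 -0.00181468  0.00225621 -0.00201108
 -0.00118925  0.00314833  0.00571005  0.00251256]
```

View pics/c1.png

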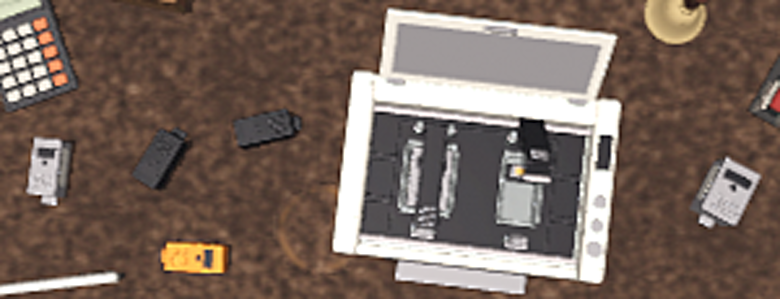

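The left tank, at crop (50,168), is 27 mm wide, so it is the narrow one; its toe faces the robot. The right one, 37 mm wide, is the wide tank. In the printer, the half-open clamp is at crop (535,145). Next I'll read the clamp angle and the carriage height.

```bash
cat >> h.py <<'E'
a=np.radians(-6.35); PC=np.array([.4638,-.0831,0])
RP=np.array([[np.cos(a),-np.sin(a),0],[np.sin(a),np.cos(a),0],[0,0,1]])
def prn(W): return (W-PC)@RP
def wor(p): return RP@np.asarray(p)+PC
E
python3 - <<'E'
from h import *
for n in("top","scene"):
    c=dict(np.load(n+"0.npz")); Q=prn(pts(c))*1000; g=c["color"].mean(-1)
    ok=(abs(Q[...,0])<125)&(abs(Q[...,1])<125)&(c["range_z"]>0)
    print(n,"case top z",np.median(Q[ok&(Q[...,1]>108)&(Q[...,1]<120)&(abs(Q[...,0])<70)&(Q[...,2]>60),2]))
    q=Q[ok]
    for s in (1,-1):
        m=ok&(abs(Q[...,0])<78)&(abs(Q[...,1]-(44 if s>0 else -42))<30)&(Q[...,2]>40)
        print("bay",s,np.histogram(Q[m][:,2],bins=np.arange(40,180,3))[0].tolist())
    m=ok&(abs(Q[...,1]+42)<14)&(Q[...,2]>90)&(Q[...,0]<75)
    k=Q[m]; k=k[np.argsort(k[:,0])]; 
    for b in range(-80,80,6):
        t=k[(k[:,0]>=b)&(k[:,0]<b+6)]
        if len(t): print(b+3,len(t),np.median(t[:,1:],0).round(1),t[:,2].min().round(0),t[:,2].max().round(0))
    m=ok&(abs(Q[...,1]-44)<10)&(Q[...,2]>85)&(abs(Q[...,0])<70); print("wide clamp",np.median(Q[m],0),m.sum())
    r=[Q[ok&(Q[...,2]>64)&(Q[...,2]<80)][:,i] for i in(0,1)]; print([np.percentile(x,[1,99]) for x in r])
E
```

```text
top case top z 72.27313826719862
bay 1 [97, 247, 139, 63, 36, 40, 43, 53, 44, 60, 111, 63, 10, 6, 20, 89, 48, 9, 82, 212, 74, 5, 1, 0, 0, 0, 0, 0, 0, 0, 0, 0, 0, 0, 0, 0, 0, 0, 0, 0, 0, 0, 0, 0, 0, 0]
bay -1 [110, 353, 291, 91, 43, 48, 36, 50, 32, 54, 116, 55, 9, 9, 8, 16, 17, 11, 1, 8, 5, 3, 7, 8, 3, 8, 4, 7, 7, 6, 4, 7, 5, 7, 11, 4, 4, 7, 20, 41, 27, 12, 9, 2, 1, 0]
-59 2 [-40.  91.] 90.0 92.0
-53 3 [-37.3  90.2] 90.0 90.0
-5 12 [-39.5 157.3] 156.0 160.0
1 24 [-41.1 157.2] 155.0 162.0
7 30 [-41.2 160.1] 154.0 163.0
13 27 [-39.8 165.7] 161.0 172.0
19 25 [-42.7 157.6] 151.0 163.0
25 24 [-43.1 144.1] 139.0 155.0
31 21 [-40.4 134.9] 129.0 141.0
37 22 [-41.2 123.8] 115.0 134.0
43 22 [-41.5 112.5] 107.0 120.0
49 22 [-41.9 100.1] 90.0 109.0
55 10 [-45.8  92.7] 91.0 99.0
wide clamp [-8.43517425 43.90341371 98.13809059] 360
[array([-81.8309485 ,  83.95651645]), array([-123.28971143,  124.0517854 ])]
scene case top z 72.51731412351728
bay 1 [40, 78, 85, 51, 27, 50, 33, 32, 29, 30, 39, 46, 35, 23, 21, 32, 32, 21, 32, 68, 56, 12, 1, 0, 0, 0, 0, 0, 0, 0, 0, 0, 0, 0, 0, 0, 0, 0, 0, 0, 0, 0, 0, 0, 0, 0]
bay -1 [60, 112, 95, 76, 48, 52, 45, 48, 25, 24, 27, 18, 13, 20, 20, 13, 17, 6, 2, 1, 2, 1, 2, 3, 6, 5, 4, 4, 2, 1, 2, 1, 2, 2, 1, 2, 2, 4, 10, 17, 7, 11, 3, 2, 0, 0]
-59 2 [-37.1  91.5] 90.0 93.0
-53 3 [-41.6  91.4] 91.0 92.0
-5 3 [-50.5 161.8] 160.0 164.0
1 10 [-45.5 157.1] 154.0 161.0
7 14 [-41.7 159.3] 156.0 166.0
13 13 [-45.8 164.7] 155.0 171.0
19 12 [-37.5 154.7] 146.0 163.0
25 6 [-33.9 143.3] 137.0 157.0
31 7 [-37.6 131.9] 113.0 148.0
37 18 [-38.3 118.8] 111.0 130.0
43 5 [-34.4 112.2] 108.0 121.0
49 10 [-36.2  98.3] 90.0 112.0
55 2 [-35.2  95.6] 92.0 99.0
wide clamp [-8.56729572 45.37110495 97.76996448] 178
[array([-83.15144956,  89.92889409]), array([-123.27087306,  123.15019334])]
```

```bash
cat >> h.py <<'E'
from scipy.spatial.transform import Rotation as R
def goto(p,tilt=0,yaw=0):  # printer-frame TCP target (mm), nose-down tilt deg -> delta_pos, turn in current tool axes
    o=get_obs(); r=R.from_quat(o["ee_rot"])
    T=R.from_matrix(RP)*R.from_euler('z',yaw,degrees=True)*R.from_matrix(np.diag([1,-1,-1.]))*R.from_euler('y',tilt,degrees=True)
    print("dpos",r.inv().apply(wor(np.array(p)/1000)-o["position"]).round(4),"turn",(r.inv()*T).as_rotvec().round(4),"ft",o["ft_force"].round(2),"t",o["clock"],"w",o["grip_width"])
def where():
    o=get_obs(); r=R.from_matrix(RP).inv()*R.from_quat(o["ee_rot"])
    m=r.as_matrix(); print("P",(prn(o["position"])*1000).round(1),"tilt",np.degrees(np.arctan2(m[0,2],-m[2,2])).round(2),"head",np.degrees(np.arctan2(m[1,0],m[0,0])).round(2),"ft",(RP.T@o["ft_force"]).round(2),"t",round(o["clock"],2),"w",round(o["grip_width"],3),round(o["grasp_force"],1))
E
python3 -c "
from h import *
goto([-45,-42,210])"
```

```text
dpos [ 0.3584 -0.3845 -0.0004] turn [-1.200e-03  3.000e-04  4.197e-01] ft [-0.37  0.35 -0.22] t 0.1 w 1.0000300000171245
```

Call:
move_arm(plan=[{"delta_pos":[0.06,-0.064,0],"turn":[0,0,0.14],"fingers":1},{"delta_pos":[0.1,-0.107,0],"turn":[0,0,0.28],"fingers":1},{"delta_pos":[0.14,-0.15,0],"turn":[0,0,0.42],"fingers":1},{"delta_pos":[0.18,-0.193,0],"turn":[0,0,0.42],"fingers":1},{"delta_pos":[0.22,-0.236,0],"turn":[0,0,0.42],"fingers":1},{"delta_pos":[0.26,-0.279,0],"turn":[0,0,0.42],"fingers":1},{"delta_pos":[0.3,-0.322,0],"turn":[0,0,0.42],"fingers":1},{"delta_pos":[0.33,-0.354,0],"turn":[0,0,0.42],"fingers":1},{"delta_pos":[0.3584,-0.3845,0],"turn":[0,0,0.42],"fingers":1},{"delta_pos":[0.3584,-0.3845,0],"turn":[0,0,0.42],"fingers":1}])

```text
clock: 1.35
position: [0.4154, -0.1173, 0.2098]
ee_rot: [0.999, -0.053, 0.0, -0.0]
ft_force: [-1.0, -0.6, 0.0]
grip_width: -0.002
grasp_force: 0.0
```

```bash
python3 -c "
from h import *
where(); goto([-45,-42,146])
c=camera('wrist'); cv2.imwrite('pics/w1.png',c['color'][:,:,::-1])"
```

```text
P [-44.3 -39.4 209.8] tilt 0.01 head 0.29 ft [-0.88 -0.67  0.01] t 1.35 w -0.002 0.0
dpos [-0.0007  0.0026  0.0638] turn [-0.0003 -0.0001  0.005 ] ft [-0.95 -0.57  0.01] t 1.35 w -0.0018573878778234357
```

View pics/w1.png

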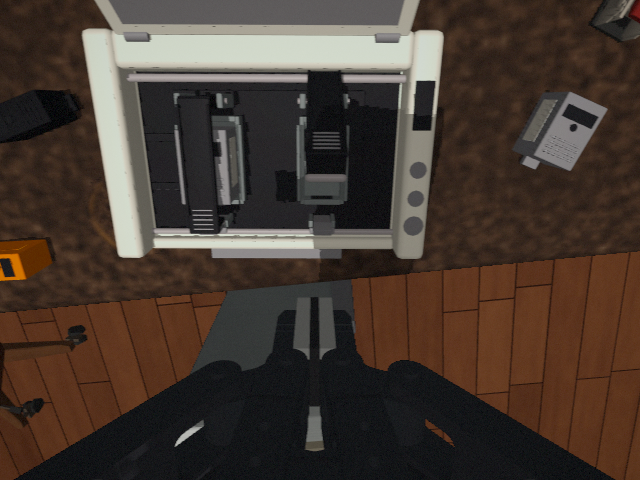

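The wrist view shows the half-open clamp at (325,120), in line with the fingers, and the empty bay below it. Next I'll lower in front of the clamp and push it back.

Call:
move_arm(plan=[{"delta_pos":[-0.001,0.003,0.03],"turn":[0,0,0.005],"fingers":1},{"delta_pos":[-0.001,0.003,0.064],"turn":[0,0,0.005],"fingers":1},{"delta_pos":[0.02,0.003,0.064],"turn":[0,0,0.005],"fingers":1},{"delta_pos":[0.03,0.003,0.064],"turn":[0,0,0.005],"fingers":1},{"delta_pos":[0.04,0.003,0.064],"turn":[0,0,0.005],"fingers":1},{"delta_pos":[0.05,0.003,0.064],"turn":[0,0,0.005],"fingers":1},{"delta_pos":[0.06,0.003,0.064],"turn":[0,0,0.005],"fingers":1},{"delta_pos":[0.066,0.003,0.064],"turn":[0,0,0.005],"fingers":1},{"delta_pos":[0.071,0.003,0.064],"turn":[0,0,0.005],"fingers":1},{"delta_pos":[0.071,0.003,0.064],"turn":[0,0,0.005],"fingers":1}])

```text
clock: 2.65
position: [0.488, -0.1318, 0.149]
ee_rot: [0.998, -0.058, 0.003, 0.001]
ft_force: [-0.5, 0.4, 18.7]
grip_width: 0.001
grasp_force: 9.0
```

```bash
cat >> h.py <<'E'
def clampang():
    c=camera("top"); Q=prn(pts(c))*1000
    m=(abs(Q[...,1]+42)<11)&(Q[...,2]>90)&(Q[...,0]<75)&(Q[...,0]>-60); k=Q[m]
    for b in range(-60,75,6):
        t=k[(k[:,0]>=b)&(k[:,0]<b+6)]
        if len(t): print(b+3,len(t),np.median(t[:,1:],0).round(1))
E
python3 -c "
from h import *
where(); clampang()"
```

```text
P [ 29.4 -45.7 149. ] tilt 0.39 head -0.31 ft [-0.51  0.36 18.7 ] t 2.65 w 0.001 9.0
-57 99 [-41.9 597.9]
-51 95 [-41.6 595.7]
-45 91 [-41.5 593. ]
-39 93 [-41.5 590.7]
-33 88 [-41.5 588.1]
-27 85 [-41.  585.6]
-21 87 [-41.7 583.4]
-15 84 [-41.5 581.2]
-9 84 [-41.5 578.5]
-3 81 [-42.3 575.9]
3 82 [-41.7 573.1]
9 55 [-42.6 557. ]
15 83 [-42.2 558.3]
21 79 [-42.2 559.3]
27 79 [-41.9 559.8]
33 77 [-41.9 559.1]
39 73 [-42.1 557.8]
45 70 [-42.3 555.5]
51 64 [-41.4 552.5]
57 61 [-41.8 547.8]
63 51 [-42.2 541.1]
69 21 [-41.3 533.2]
```

Call:
move_arm(plan=[{"delta_pos":[-0.01,0,-0.004],"turn":[0,0,0],"fingers":1},{"delta_pos":[-0.03,-0.003,-0.006],"turn":[0,0,0],"fingers":1},{"delta_pos":[-0.03,-0.003,-0.006],"turn":[0,0,0],"fingers":1}])

```text
clock: 3.08
position: [0.4547, -0.1247, 0.152]
ee_rot: [0.998, -0.058, -0.0, 0.0]
ft_force: [-0.0, -0.1, -0.0]
grip_width: 0.002
grasp_force: 0.0
```

```bash
python3 -c "
from h import *
where()
c=camera('wrist'); d=camera('scene')
s=cv2.resize(d['color'][170:290,290:420],(520,480))
cv2.imwrite('pics/w2.png',np.hstack([cv2.resize(c['color'],(280,480)) if 0 else c['color'][:,180:460],s])[:,:,::-1])
"
```

```text
P [ -4.5 -42.4 152. ] tilt -0.0 head -0.32 ft [-0.02 -0.1  -0.01] t 3.08 w 0.002 0.0
```

View pics/w2.png

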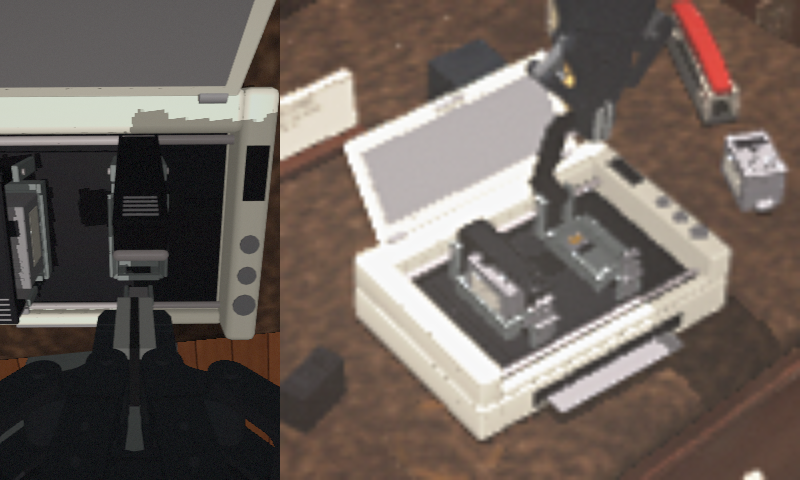

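Run:
```python
from h import *
o=get_obs(); c=camera('wrist'); v,u=np.mgrid[0:480,0:640]; z=c["range_z"].astype(float)
P=np.stack([(u-c["cx"])/c["fx"]*z,(v-c["cy"])/c["fy"]*z,z,np.ones_like(z)],-1)@c["tool_from_camera"].T
Q=prn(R.from_quat(o["ee_rot"]).apply(P[...,:3].reshape(-1,3))+o["position"]).reshape(480,640,3)*1000
print("tool_from_camera",c["tool_from_camera"].round(3).tolist())
for row in range(130,330,8): print(row,Q[row,320].round(0),Q[row,335].round(0))
```

```text
tool_from_camera [[-0.001, -0.947, -0.32, 0.084], [1.0, -0.001, 0.001, 0.0], [-0.001, -0.32, 0.947, -0.164], [0.0, 0.0, 0.0, 1.0]]
130 [ 65. -47.  71.] [ 65. -56.  72.]
138 [ 59. -47.  56.] [ 61. -55.  88.]
146 [ 58. -47.  94.] [ 58. -55.  95.]
154 [ 55. -46. 105.] [ 55. -54. 105.]
162 [ 52. -46. 115.] [ 52. -54. 114.]
170 [ 50. -46. 125.] [ 50. -53. 124.]
178 [ 47. -46. 132.] [ 48. -53. 134.]
186 [ 45. -46. 141.] [ 45. -53. 140.]
194 [ 43. -46. 148.] [ 43. -52. 148.]
202 [ 42. -46. 156.] [ 41. -52. 155.]
210 [ 40. -45. 162.] [ 40. -51. 162.]
218 [ 38. -45. 167.] [ 38. -51. 167.]
226 [ 36. -45. 171.] [ 36. -51. 171.]
234 [ 31. -45. 166.] [ 31. -51. 165.]
242 [ 27. -45. 165.] [ 27. -51. 164.]
250 [ 23. -45. 163.] [ 23. -52. 163.]
258 [ 20. -45. 164.] [ 20. -52. 164.]
266 [-33. -47.  47.] [-33. -58.  47.]
274 [-40. -47.  45.] [-34. -58.  59.]
282 [-46. -47.  45.] [-47. -58.  45.]
290 [-52. -47.  48.] [-54. -58.  44.]
298 [  9. -45. 178.] [-60. -59.  45.]
306 [ 10. -45. 185.] [-65. -58.  49.]
314 [ 10. -45. 191.] [  5. -51. 184.]
322 [  9. -45. 195.] [  5. -50. 188.]
```

The clamp moved to about 1.29 rad. After that, the wider part of the finger above the pads landed on its tip, so I'll push again from higher up.

Call:
move_arm(plan=[{"delta_pos":[0,0,-0.01],"turn":[0,0,0],"fingers":1},{"delta_pos":[0.012,0,-0.01],"turn":[0,0,0],"fingers":1},{"delta_pos":[0.02,0,-0.01],"turn":[0,0,0],"fingers":1},{"delta_pos":[0.026,0,-0.01],"turn":[0,0,0],"fingers":1},{"delta_pos":[0.032,0,-0.01],"turn":[0,0,0],"fingers":1},{"delta_pos":[0.037,0,-0.01],"turn":[0,0,0],"fingers":1},{"delta_pos":[0.037,0,-0.01],"turn":[0,0,0],"fingers":1}])

```text
clock: 4.1
position: [0.4923, -0.1289, 0.1617]
ee_rot: [0.998, -0.058, -0.0, -0.0]
ft_force: [0.2, -0.0, -1.2]
grip_width: -0.001
grasp_force: 0.0
```

```bash
cat >> h.py <<'E'
def wristQ():
    o=get_obs(); c=camera('wrist'); v,u=np.mgrid[0:480,0:640]; z=c["range_z"].astype(float)
    P=np.stack([(u-c["cx"])/c["fx"]*z,(v-c["cy"])/c["fy"]*z,z,np.ones_like(z)],-1)@c["tool_from_camera"].T
    return c,prn(R.from_quat(o["ee_rot"]).apply(P[...,:3].reshape(-1,3))+o["position"]).reshape(480,640,3)*1000
def outer():
    c,Q=wristQ(); g=c["color"].max(-1)
    m=(abs(Q[...,1]+44)<7)&(Q[...,2]>100)&(Q[...,2]<172)&(Q[...,0]<78)&(Q[...,0]>0)&(g<90)
    m[230:]=False; k=Q[m]; k=k[k[:,2]<155]
    if len(k)>20: f=np.polyfit(k[:,2],k[:,0],1); print("clamp ang",np.pi/2+np.arctan(f[0]),"x@150",np.polyval(f,150),len(k))
E
python3 -c "
from h import *
where(); outer()"
```

```text
P [ 33.4 -42.3 161.7] tilt -0.0 head -0.3 ft [ 0.25 -0.   -1.2 ] t 4.1 w -0.001 0.0
clamp ang 1.317768690867236 x@150 43.12653788344643 414
```

Run:
```python
from h import *
c,Q=wristQ()
for row in range(60,330,9): print(row,Q[row,300].round(0),Q[row,335].round(0))
cv2.imwrite("pics/w3.png",c["color"][:,:,::-1])
```

```text
60 [147. -33.  -0.] [147. -59.  -0.]
69 [131. -37. 142.] [130. -52. 142.]
78 [127. -37. 138.] [127. -53. 138.]
87 [124. -37. 133.] [124. -53. 135.]
96 [120. -37. 127.] [120. -53. 128.]
105 [116. -37. 122.] [116. -53. 122.]
114 [111. -36. 116.] [111. -54. 117.]
123 [107. -36. 109.] [107. -54. 109.]
132 [102. -36. 103.] [102. -55. 103.]
141 [ 96. -35.  95.] [ 96. -55.  95.]
150 [ 90. -35.  86.] [ 90. -56.  86.]
159 [ 84. -34.  75.] [ 83. -56.  75.]
168 [ 77. -34.  71.] [ 77. -56.  73.]
177 [ 72. -34.  73.] [ 72. -56.  72.]
186 [ 66. -34.  72.] [ 66. -57.  72.]
195 [ 57. -33.  57.] [ 56. -57.  56.]
204 [ 47. -33.  44.] [ 60. -55.  94.]
213 [ 57. -35. 106.] [ 57. -55. 105.]
222 [ 54. -35. 114.] [ 53. -55. 111.]
231 [ 52. -35. 124.] [ 51. -54. 120.]
240 [ 51. -36. 133.] [ 49. -54. 128.]
249 [ 48. -36. 140.] [ 47. -53. 136.]
258 [ 46. -36. 146.] [ 45. -53. 143.]
267 [ 44. -36. 153.] [ 43. -53. 151.]
276 [ 41. -36. 157.] [ 41. -52. 157.]
285 [ 40. -37. 163.] [ 40. -52. 163.]
294 [ 38. -37. 169.] [ 38. -52. 169.]
303 [ 46. -38. 192.] [ 34. -52. 170.]
312 [ 46. -38. 199.] [ 42. -51. 192.]
321 [ 46. -38. 204.] [ 42. -50. 198.]
```

View pics/w3.png

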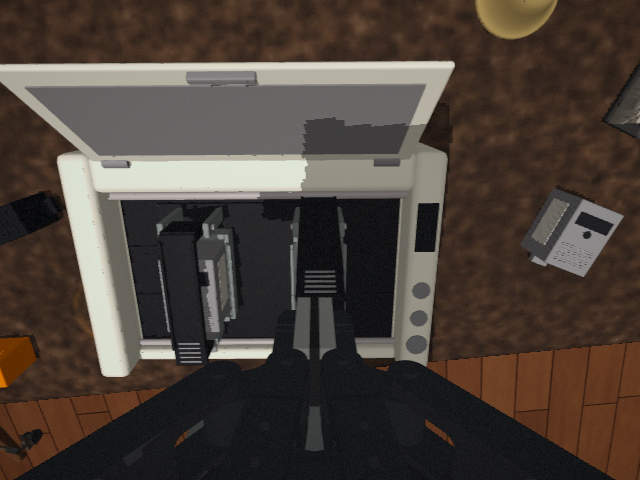

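Run:
```python
from h import *
print(tip_reach if not callable(tip_reach) else tip_reach())
c,Q=wristQ(); o=get_obs(); print(o["ft_force"])
for row in range(285,480,12): print(row,[Q[row,u].round(0).tolist() for u in (295,306,315,325)])
```

```text
0.011
[ 0.19281659 -0.40792553  0.11744261]
285 [[-9.0, -29.0, 63.0], [40.0, -39.0, 165.0], [40.0, -43.0, 164.0], [40.0, -48.0, 164.0]]
297 [[-18.0, -29.0, 62.0], [46.0, -40.0, 187.0], [46.0, -43.0, 187.0], [45.0, -47.0, 185.0]]
309 [[-27.0, -28.0, 64.0], [46.0, -40.0, 197.0], [46.0, -43.0, 197.0], [46.0, -47.0, 197.0]]
321 [[42.0, -36.0, 198.0], [47.0, -40.0, 206.0], [46.0, -43.0, 205.0], [46.0, -47.0, 205.0]]
333 [[46.0, -37.0, 212.0], [46.0, -40.0, 212.0], [46.0, -43.0, 212.0], [45.0, -46.0, 212.0]]
345 [[46.0, -37.0, 219.0], [46.0, -40.0, 219.0], [45.0, -43.0, 218.0], [46.0, -46.0, 219.0]]
357 [[48.0, -37.0, 229.0], [47.0, -40.0, 227.0], [42.0, -43.0, 220.0], [47.0, -46.0, 226.0]]
369 [[46.0, -37.0, 231.0], [47.0, -41.0, 233.0], [38.0, -43.0, 220.0], [47.0, -46.0, 233.0]]
381 [[47.0, -38.0, 237.0], [43.0, -41.0, 232.0], [33.0, -43.0, 220.0], [46.0, -46.0, 237.0]]
393 [[46.0, -38.0, 241.0], [38.0, -40.0, 232.0], [29.0, -43.0, 220.0], [43.0, -46.0, 238.0]]
405 [[52.0, -38.0, 251.0], [117.0, -43.0, 326.0], [24.0, -43.0, 221.0], [33.0, -46.0, 230.0]]
417 [[51.0, -39.0, 255.0], [28.0, -40.0, 230.0], [-349.0, -42.0, -175.0], [30.0, -46.0, 231.0]]
429 [[48.0, -39.0, 255.0], [27.0, -40.0, 233.0], [-350.0, -42.0, -152.0], [26.0, -46.0, 233.0]]
441 [[45.0, -38.0, 255.0], [24.0, -40.0, 234.0], [-350.0, -42.0, -129.0], [28.0, -46.0, 238.0]]
453 [[45.0, -39.0, 258.0], [44.0, -41.0, 258.0], [45.0, -43.0, 258.0], [44.0, -45.0, 258.0]]
465 [[46.0, -39.0, 262.0], [47.0, -41.0, 263.0], [47.0, -43.0, 263.0], [46.0, -45.0, 263.0]]
477 [[47.0, -39.0, 266.0], [47.0, -41.0, 266.0], [45.0, -43.0, 265.0], [47.0, -45.0, 266.0]]
```

Call:
move_arm(plan=[{"delta_pos":[-0.03,0,-0.03],"turn":[0,0,0],"fingers":1},{"delta_pos":[-0.078,0,-0.03],"turn":[0,0,0],"fingers":1},{"delta_pos":[-0.078,0,-0.03],"turn":[0,0,0],"fingers":1}])

```text
clock: 4.62
position: [0.4123, -0.1202, 0.1921]
ee_rot: [0.998, -0.059, 0.0, 0.001]
ft_force: [0.7, -0.6, -0.1]
grip_width: 0.004
grasp_force: 0.0
```

Run:
```python
from h import *
where(); o=get_obs(); p=prn(o["position"])*1000
c=camera("scene"); Q=prn(pts(c))*1000
for lo in range(-30,40,4):
    m=(abs(Q[...,0]-p[0])<40)&(abs(Q[...,1]-p[1])<40)&(Q[...,2]-p[2]>lo)&(Q[...,2]-p[2]<=lo+4)
    k=Q[m]; print(lo+2,m.sum(), (np.percentile(k[:,0],[5,50,95])-p[0]).round(0) if len(k) else '', (np.percentile(k[:,1],[5,50,95])-p[1]).round(0) if len(k) else '')
```

```text
P [-47.  -42.5 192.1] tilt 0.01 head -0.39 ft [ 0.77 -0.48 -0.11] t 4.62 w 0.004 0.0
-28 0  
-24 0  
-20 0  
-16 0  
-12 0  
-8 0  
-4 0  
0 0  
4 0  
8 0  
12 0  
16 0  
20 0  
24 2 [-6. -2.  2.] [6. 6. 6.]
28 6 [-10.  -7.   1.] [-15.   4.  11.]
32 11 [-11.  -9.   3.] [-11.   5.  13.]
36 7 [-9. -7.  2.] [-0.  8. 13.]
40 10 [-12.  -8.  -2.] [-3.  4. 14.]
```

Call:
move_arm(plan=[{"delta_pos":[0,0,-0.02],"turn":[0,0,0],"fingers":0},{"delta_pos":[0,0,-0.02],"turn":[0,0,0],"fingers":0},{"delta_pos":[0,0,-0.02],"turn":[0,0,0],"fingers":0},{"delta_pos":[0,0,-0.02],"turn":[0,0,0],"fingers":0}])

```text
clock: 5.18
position: [0.4145, -0.1198, 0.211]
ee_rot: [0.998, -0.058, -0.001, -0.0]
ft_force: [-0.7, 0.3, -0.6]
grip_width: 0.845
grasp_force: 0.0
```

Run:
```python
from h import *
where(); o=get_obs(); p=prn(o["position"])*1000
d=camera("top"); D=prn(pts(d))*1000
c=camera("scene"); Q=prn(pts(c))*1000
for lo in range(-30,60,6):
    m=(abs(Q[...,0]-p[0])<50)&(abs(Q[...,1]-p[1])<70)&(Q[...,2]-p[2]>lo)&(Q[...,2]-p[2]<=lo+6)
    k=Q[m]; print(lo+3,m.sum(), (np.percentile(k[:,0],[5,50,95])-p[0]).round(0) if len(k) else '', (np.percentile(k[:,1],[5,50,95])-p[1]).round(0) if len(k) else '')
w,_=wristQ()
X=[r for r in (w["color"],)]
s=cv2.resize(c['color'][110:290,290:450],(427,480))
cv2.imwrite('pics/w4.png',np.hstack([w["color"][:,130:500],s])[:,:,::-1])
```

```text
P [-45.  -41.9 211. ] tilt -0.06 head -0.3 ft [-0.77  0.18 -0.61] t 5.17 w 0.845 0.0
-27 0  
-21 0  
-15 0  
-9 0  
-3 0  
3 0  
9 0  
15 0  
21 0  
27 0  
33 6 [-8. -0. 10.] [-41. -40.  44.]
39 14 [-10.  -5.   5.] [-44.   1.  46.]
45 23 [-13.  -3.   9.] [-44. -35.  52.]
51 27 [-10.  -5.  11.] [-52.  41.  54.]
57 30 [-10.  -2.  11.] [-44. -37.  53.]
```

View pics/w4.png

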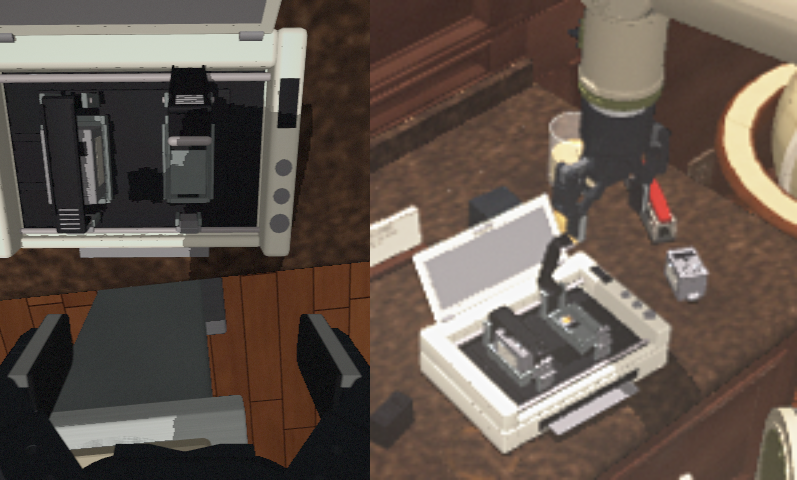

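The open fingertips sit about 34 mm behind the reported TCP, and about 22 mm behind it when shut, according to both depth cameras and the earlier contact. I'll use those measured offsets from here on and push the clamp lip again, lower.

Call:
move_arm(plan=[{"delta_pos":[0,0,0],"turn":[0,0,0],"fingers":1},{"delta_pos":[0,0,0.04],"turn":[0,0,0],"fingers":1},{"delta_pos":[0,0,0.083],"turn":[0,0,0],"fingers":1},{"delta_pos":[0.03,0,0.083],"turn":[0,0,0],"fingers":1},{"delta_pos":[0.045,0,0.083],"turn":[0,0,0],"fingers":1},{"delta_pos":[0.055,0,0.083],"turn":[0,0,0],"fingers":1},{"delta_pos":[0.063,0,0.083],"turn":[0,0,0],"fingers":1},{"delta_pos":[0.069,0,0.083],"turn":[0,0,0],"fingers":1},{"delta_pos":[0.074,0,0.083],"turn":[0,0,0],"fingers":1},{"delta_pos":[0.074,0,0.083],"turn":[0,0,0],"fingers":1}])

```text
clock: 6.58
position: [0.4883, -0.1284, 0.1289]
ee_rot: [0.998, -0.058, 0.0, -0.0]
ft_force: [-0.4, -0.1, 0.3]
grip_width: -0.002
grasp_force: 0.0
```

```bash
python3 -c "
from h import *
where()
c,Q=wristQ()
for row in range(195,310,9): print(row,Q[row,300].round(0),Q[row,335].round(0))
"
```

```text
P [ 29.4 -42.4 128.9] tilt 0.01 head -0.3 ft [-0.34 -0.12  0.33] t 6.58 w -0.002 0.0
195 [ 63. -35.  70.] [ 64. -55.  72.]
204 [ 64. -36.  96.] [ 62. -54.  85.]
213 [ 65. -36. 113.] [ 62. -53. 106.]
222 [ 63. -37. 122.] [ 63. -52. 123.]
231 [ 63. -37. 136.] [ 63. -52. 136.]
240 [ 64. -38. 149.] [ 64. -51. 150.]
249 [ 64. -38. 160.] [ 64. -50. 161.]
258 [ 64. -38. 168.] [ 64. -50. 167.]
267 [ 60. -38. 167.] [ 59. -50. 164.]
276 [ 56. -38. 164.] [ 56. -50. 164.]
285 [ 52. -38. 164.] [ 53. -50. 166.]
294 [ 50. -38. 166.] [ 49. -50. 165.]
303 [ 46. -38. 166.] [ 47. -50. 167.]
```

```bash
python3 -c "
from h import *
t=prn(np.array([.4714,.3274,0]))*1000; print(t)
goto([t[0],t[1],130])"
```

```text
[-37.84861037 408.82207951   0.        ]
dpos [-0.0694 -0.4508 -0.0012] turn [ 0.     -0.     -0.0054] ft [-0.17 -0.31 -0.48] t 6.625 w -0.0004577878853060775
```

Call:
move_arm(plan=[{"delta_pos":[-0.04,0,0],"turn":[0,0,0],"fingers":1},{"delta_pos":[-0.069,0,-0.05],"turn":[0,0,0],"fingers":0},{"delta_pos":[-0.069,-0.05,-0.07],"turn":[0,0,0],"fingers":0},{"delta_pos":[-0.069,-0.11,-0.07],"turn":[0,0,0],"fingers":0},{"delta_pos":[-0.069,-0.17,-0.07],"turn":[0,0,0],"fingers":0},{"delta_pos":[-0.069,-0.23,-0.07],"turn":[0,0,0],"fingers":0},{"delta_pos":[-0.069,-0.29,-0.07],"turn":[0,0,0],"fingers":0},{"delta_pos":[-0.069,-0.35,-0.07],"turn":[0,0,0],"fingers":0},{"delta_pos":[-0.069,-0.41,-0.07],"turn":[0,0,0],"fingers":0},{"delta_pos":[-0.069,-0.451,-0.05],"turn":[0,0,0],"fingers":0},{"delta_pos":[-0.069,-0.451,-0.001],"turn":[0,0,0],"fingers":0},{"delta_pos":[-0.069,-0.451,-0.001],"turn":[0,0,0],"fingers":0}])

```text
clock: 8.12
position: [0.47, 0.3261, 0.1269]
ee_rot: [0.998, -0.058, -0.002, 0.002]
ft_force: [-0.4, -0.3, 0.9]
grip_width: 1.0
grasp_force: 0.0
```

Run:
```python
from h import *
where(); c,Q=wristQ(); cv2.imwrite("pics/w5.png",c["color"][:,:,::-1])
m=(Q[...,2]>33)&(Q[...,2]<46)&(abs(Q[...,0]+38)<50)&(abs(Q[...,1]-409)<30)
r=cv2.minAreaRect(Q[m][:,:2].astype(np.float32)); print("wrist",r,np.median(Q[m],0),m.sum())
# toe
m=(Q[...,2]>5)&(Q[...,2]<14)&(Q[...,0]<-60)&(Q[...,0]>-85)&(abs(Q[...,1]-409)<30); print("toe",np.median(Q[m],0) if m.any() else None,m.sum())
# clamp angle from top
c=camera("top");T=prn(pts(c))*1000
m=(abs(T[...,1]+42)<10)&(T[...,2]>95)&(T[...,2]<190)&(T[...,0]<80); k=T[m]
for lo in range(95,180,8):
    s=k[(k[:,2]>=lo)&(k[:,2]<lo+8)]
    if len(s): print(lo+4,len(s),np.percentile(s[:,0],[5,50,95]).round(0))
```

```text
P [-39.1 407.4 126.9] tilt -0.25 head -0.26 ft [-0.37 -0.36  0.92] t 8.12 w 1.0 0.0
wrist ((-34.87847900390625, 405.545166015625), (54.25809860229492, 26.044879913330078), 0.3540148437023163) [-32.63143352 405.7040356   39.8327207 ] 3131
toe None 0
99 1 [55. 55. 55.]
107 1 [52. 52. 52.]
115 7 [49. 51. 55.]
123 1 [56. 56. 56.]
131 1 [56. 56. 56.]
155 1 [63. 63. 63.]
163 66 [41. 50. 58.]
171 27 [41. 58. 61.]
```

View pics/w5.png

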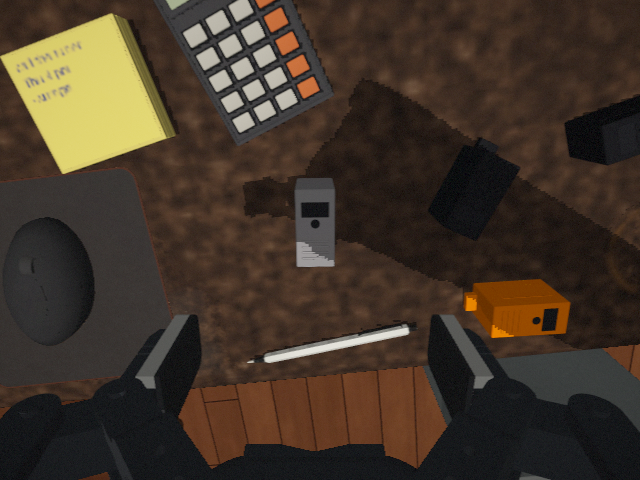

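The narrow tank is upright at (315,220), aligned with the tool, with its toe hidden on the near side. I'll lower with the fingers half closed and check their tip height before the last bit.

Call:
move_arm(plan=[{"delta_pos":[0.002,0,0.03],"turn":[0,0.004,0],"fingers":0.45},{"delta_pos":[0.002,0,0.06],"turn":[0,0.004,0],"fingers":0.45},{"delta_pos":[0.002,0,0.087],"turn":[0,0.004,0],"fingers":0.45},{"delta_pos":[0.002,0,0.087],"turn":[0,0.004,0],"fingers":0.45}])

```text
clock: 8.72
position: [0.4742, 0.3267, 0.0435]
ee_rot: [0.998, -0.059, 0.002, 0.0]
ft_force: [-0.1, -0.3, 0.3]
grip_width: 0.552
grasp_force: 0.0
```

Run:
```python
from h import *
where(); o=get_obs(); p=prn(o["position"])*1000
c=camera("scene"); Q=prn(pts(c))*1000
for lo in range(10,60,3):
    m=(abs(Q[...,0]-p[0])<20)&(abs(Q[...,1]-p[1])<60)&(abs(Q[...,1]-p[1])>15)&(Q[...,2]-p[2]>lo)&(Q[...,2]-p[2]<=lo+3)
    k=Q[m]; print(lo+1.5,m.sum(), (np.percentile(k[:,1],[5,50,95])-p[1]).round(0) if len(k) else '')
```

```text
P [-35.  408.4  43.5] tilt 0.24 head -0.37 ft [-0.07 -0.34  0.32] t 8.72 w 0.552 0.0
11.5 0 
14.5 0 
17.5 0 
20.5 0 
23.5 0 
26.5 8 [-33. -25.  29.]
29.5 3 [-24.  28.  32.]
32.5 10 [-29. -24.  28.]
35.5 7 [-32. -24.  34.]
38.5 7 [-26.  29.  37.]
41.5 9 [-33. -25.  34.]
44.5 11 [-34.  30.  37.]
47.5 10 [-30. -23.  33.]
50.5 12 [-36.  28.  35.]
53.5 10 [-30. -24.  34.]
56.5 9 [-37.  25.  35.]
59.5 5 [-27. -25. -23.]
```

```bash
python3 -c "
from h import *
where(); goto([-37,407.5,-1])"
```

```text
P [-34.5 409.2  44.6] tilt 0.31 head -0.35 ft [0.27 0.74 1.08] t 8.78 w 0.554 0.0
dpos [-0.0027  0.0017  0.0456] turn [-0.0008 -0.0054 -0.0062] ft [0.35 0.7  1.08] t 8.775 w 0.5537706451023151
```

Call:
move_arm(plan=[{"delta_pos":[0,0.0,0.015],"turn":[0,0,0],"fingers":0.5},{"delta_pos":[0,0,0.03],"turn":[0,0,0],"fingers":0.5},{"delta_pos":[0,0,0.038],"turn":[0,0,0],"fingers":0.5},{"delta_pos":[0,0,0.038],"turn":[0,0,0],"fingers":0.5},{"delta_pos":[0,0,0.038],"turn":[0,0,0],"fingers":0.5}])

```text
clock: 9.4
position: [0.4741, 0.3275, 0.005]
ee_rot: [0.998, -0.058, 0.002, 0.0]
ft_force: [-0.4, -0.1, -0.4]
grip_width: 0.498
grasp_force: 0.0
```

```bash
python3 -c "
from h import *
where(); goto([-37,407.5,-1])"
```

```text
P [-35.2 409.3   5. ] tilt 0.25 head -0.29 ft [-0.35 -0.15 -0.38] t 9.4 w 0.498 0.0
dpos [-0.0019  0.0018  0.006 ] turn [-0.0002 -0.0043 -0.0051] ft [-0.36 -0.12 -0.38] t 9.4 w 0.49782075826568817
```

Call:
move_arm(plan=[{"delta_pos":[-0.002,0.002,0.006],"turn":[0,-0.004,-0.005],"fingers":0.5},{"delta_pos":[-0.002,0.002,0.006],"turn":[0,-0.004,-0.005],"fingers":0.5},{"delta_pos":[-0.002,0.002,0.006],"turn":[0,-0.004,-0.005],"fingers":1},{"delta_pos":[-0.002,0.002,0.006],"turn":[0,-0.004,-0.005],"fingers":1},{"delta_pos":[-0.002,0.002,0.006],"turn":[0,-0.004,-0.005],"fingers":1},{"delta_pos":[-0.002,0.002,0.006],"turn":[0,-0.004,-0.005],"fingers":1}], force=25)

```text
clock: 10.15
position: [0.472, 0.3256, -0.0011]
ee_rot: [0.998, -0.056, 0.0, -0.0]
ft_force: [0.8, -1.1, 1.6]
grip_width: 0.297
grasp_force: 26.3
```

```bash
python3 -c "
from h import *
where()"
```

```text
P [-37.1 407.1  -1.1] tilt 0.02 head -0.03 ft [ 0.89 -0.99  1.6 ] t 10.15 w 0.297 26.3
```

Call:
move_arm(plan=[{"delta_pos":[0,0,-0.03],"turn":[0,0,0],"fingers":1},{"delta_pos":[0,0,-0.08],"turn":[0,0,0],"fingers":1},{"delta_pos":[0,0.04,-0.13],"turn":[0,0,0],"fingers":1},{"delta_pos":[0,0.1,-0.141],"turn":[0,0,0],"fingers":1},{"delta_pos":[0,0.16,-0.141],"turn":[0,0,0],"fingers":1},{"delta_pos":[0,0.22,-0.141],"turn":[0,0,0],"fingers":1},{"delta_pos":[0,0.28,-0.141],"turn":[0,0,0],"fingers":1},{"delta_pos":[0.0,0.34,-0.141],"turn":[0,0,0],"fingers":1},{"delta_pos":[0.0,0.4,-0.141],"turn":[0,0,0],"fingers":1},{"delta_pos":[0,0.449,-0.141],"turn":[0,0,0],"fingers":1},{"delta_pos":[0,0.449,-0.141],"turn":[0,0,0],"fingers":1},{"delta_pos":[0,0.449,-0.141],"turn":[0,0,0],"fingers":1}])

```text
clock: 11.65
position: [0.422, -0.12, 0.1397]
ee_rot: [0.998, -0.055, -0.0, -0.0]
ft_force: [0.5, 0.9, -0.1]
grip_width: 0.298
grasp_force: 26.2
```

Run:
```python
from h import *
where(); o=get_obs(); p=prn(o["position"])*1000
c,Q=wristQ(); np.savez("w6.npz",Q=Q,c=c["color"]); cv2.imwrite("pics/w6.png",c["color"][:,:,::-1])
S=Q-p
m=(abs(S[...,1])<20)&(abs(S[...,0])<45)&(S[...,2]>36)&(S[...,2]<46); k=S[m]; print("tank top",m.sum(),np.percentile(k,[2,50,98],0).round(1).tolist())
for z0 in(46,52,58,64,70):
  m=(abs(Q[...,1]+43)<30)&(abs(Q[...,0])<60)&(abs(Q[...,2]-z0)<3); k=Q[m]
  if len(k): print(z0,len(k),np.percentile(k[:,:2],[2,50,98],0).round(1).tolist())
```

```text
P [-37.4 -41.3 139.7] tilt -0.01 head -0.0 ft [ 0.38  0.95 -0.14] t 11.65 w 0.298 26.2
tank top 10410 [[-23.0, -15.0, 37.5], [7.5, -0.4, 41.1], [29.0, 14.0, 43.9]]
46 8549 [[-52.8, -72.3], [-2.0, -40.4], [45.9, -13.7]]
52 747 [[-34.1, -60.4], [12.8, -45.5], [59.1, -21.1]]
58 1540 [[-34.5, -71.2], [25.6, -41.2], [58.6, -15.1]]
64 1324 [[-34.9, -65.3], [-6.1, -49.7], [22.8, -26.3]]
70 2 [[36.9, -57.7], [37.4, -45.7], [37.9, -33.8]]
```

View pics/w6.png

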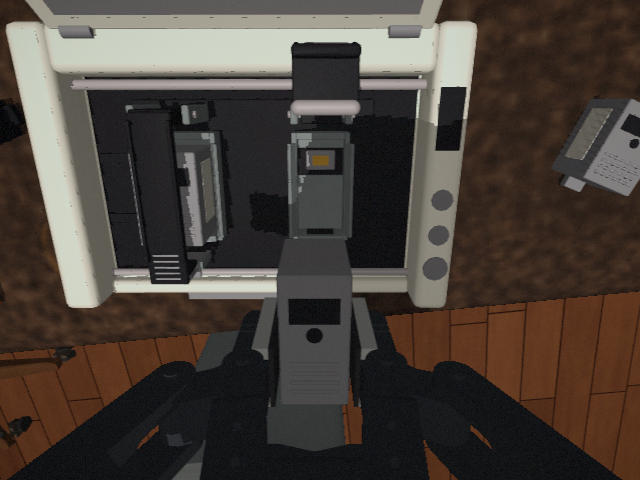

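The wrist view shows the tank gripped level and square at (315,320), with the empty bay ahead at (321,185) and the clamp upright behind it at (325,75). Now I'll locate the bay's rails relative to the gripped tank.

Run:
```python
import numpy as np
d=np.load("w6.npz"); Q=d["Q"]
for r in range(135,236,12):
    q=Q[r,270:375]; k=q[(q[:,2]>60)&(q[:,2]<68)]
    print(r,"rails y",k[k[:,1]<-45,1].mean().round(1) if len(k) else None,k[k[:,1]>-45,1].mean().round(1) if len(k) else None, "z",k[:,2].mean().round(1) if len(k) else None,"x",q[52,0].round(0), "floor z",q[48:56,2].mean().round(1))
print([ (u,Q[180,u].round(0).tolist()) for u in range(280,364,4)])
q=Q[225:262,300:345]; 
print([ (r,Q[r,312].round(0).tolist(),Q[r,322].round(0).tolist()) for r in range(210,242,3)])
```

```text
135 rails y -61.3 nan z 60.1 x 28.0 floor z 58.7
147 rails y -63.3 -28.2 z 63.5 x 20.0 floor z 46.7
159 rails y -63.0 -28.1 z 63.2 x 13.0 floor z 54.4
171 rails y -63.1 -28.2 z 63.4 x 4.0 floor z 44.4
183 rails y -63.3 -28.4 z 63.2 x -3.0 floor z 46.7
195 rails y -63.2 -28.3 z 63.3 x -11.0 floor z 46.9
207 rails y -63.1 -28.4 z 63.4 x -19.0 floor z 47.1
219 rails y -63.3 -28.0 z 63.7 x -27.0 floor z 46.8
231 rails y -63.5 -28.5 z 64.0 x -37.0 floor z 44.8
[(280, [-2.0, -20.0, 46.0]), (284, [-2.0, -22.0, 44.0]), (288, [-2.0, -25.0, 45.0]), (292, [2.0, -29.0, 64.0]), (296, [1.0, -31.0, 59.0]), (300, [-1.0, -33.0, 48.0]), (304, [-1.0, -35.0, 46.0]), (308, [-1.0, -38.0, 47.0]), (312, [-1.0, -40.0, 48.0]), (316, [-1.0, -43.0, 48.0]), (320, [-1.0, -46.0, 46.0]), (324, [-1.0, -48.0, 47.0]), (328, [-1.0, -51.0, 46.0]), (332, [-1.0, -53.0, 48.0]), (336, [-2.0, -56.0, 46.0]), (340, [-1.0, -59.0, 48.0]), (344, [1.0, -60.0, 59.0]), (348, [1.0, -62.0, 62.0]), (352, [2.0, -65.0, 65.0]), (356, [-2.0, -69.0, 45.0]), (360, [-2.0, -72.0, 46.0])]
[(210, [-21.0, -40.0, 47.0], [-21.0, -47.0, 47.0]), (213, [-23.0, -40.0, 47.0], [-23.0, -47.0, 48.0]), (216, [-26.0, -40.0, 47.0], [-25.0, -47.0, 47.0]), (219, [-27.0, -40.0, 48.0], [-27.0, -47.0, 48.0]), (222, [-30.0, -40.0, 47.0], [-30.0, -47.0, 47.0]), (225, [-32.0, -40.0, 47.0], [-32.0, -47.0, 46.0]), (228, [-34.0, -40.0, 46.0], [-34.0, -47.0, 47.0]), (231, [-37.0, -40.0, 45.0], [-37.0, -47.0, 44.0]), (234, [-34.0, -40.0, 60.0], [-34.0, -47.0, 59.0]), (237, [-35.0, -40.0, 62.0], [-35.0, -47.0, 63.0]), (240, [-9.0, -41.0, 144.0], [-8.0, -45.0, 145.0])]<stdin>:5: RuntimeWarning: Mean of empty slice.
  ret = ret.dtype.type(ret / rcount)
```

Call:
move_arm(plan=[{"delta_pos":[0.01,0.004,0],"turn":[0,0.15,0],"fingers":1},{"delta_pos":[0.02,0.004,0],"turn":[0,0.3,0],"fingers":1},{"delta_pos":[0.041,0.004,0.0],"turn":[0,0.436,0],"fingers":1},{"delta_pos":[0.041,0.004,0.025],"turn":[0,0.436,0],"fingers":1},{"delta_pos":[0.041,0.004,0.05],"turn":[0,0.436,0],"fingers":1},{"delta_pos":[0.041,0.004,0.063],"turn":[0,0.436,0],"fingers":1},{"delta_pos":[0.041,0.004,0.063],"turn":[0,0.436,0],"fingers":1}])

```text
clock: 12.58
position: [0.462, -0.1283, 0.0761]
ee_rot: [0.975, -0.054, 0.215, 0.012]
ft_force: [0.6, -0.2, -0.1]
grip_width: 0.302
grasp_force: 26.1
```

Run:
```python
from h import *
where(); goto([4,-45.2,60],25)
c,Q=wristQ(); cv2.imwrite("pics/w7.png",c["color"][:,:,::-1])
o=get_obs();p=prn(o["position"])*1000
for r in (150,180,200):
  print([(u,Q[r,u].round(0).tolist()) for u in range(280,364,6)])
```

```text
P [  3.2 -45.2  76.1] tilt 24.89 head 0.05 ft [ 0.62 -0.09 -0.14] t 12.57 w 0.302 26.1
dpos [-0.0061  0.0001  0.015 ] turn [-0.0008  0.002   0.0008] ft [ 0.6  -0.15 -0.14] t 12.575 w 0.3015428578074984
[(280, [42.0, -37.0, 165.0]), (286, [43.0, -39.0, 164.0]), (292, [43.0, -40.0, 164.0]), (298, [42.0, -42.0, 165.0]), (304, [42.0, -43.0, 165.0]), (310, [43.0, -45.0, 164.0]), (316, [43.0, -46.0, 163.0]), (322, [43.0, -48.0, 164.0]), (328, [43.0, -49.0, 164.0]), (334, [42.0, -50.0, 165.0]), (340, [42.0, -52.0, 165.0]), (346, [43.0, -53.0, 164.0]), (352, [73.0, -64.0, 72.0]), (358, [73.0, -67.0, 73.0])]
[(280, [61.0, -28.0, 61.0]), (286, [61.0, -31.0, 62.0]), (292, [56.0, -36.0, 82.0]), (298, [56.0, -38.0, 81.0]), (304, [56.0, -41.0, 82.0]), (310, [56.0, -44.0, 81.0]), (316, [56.0, -47.0, 83.0]), (322, [56.0, -49.0, 81.0]), (328, [56.0, -52.0, 82.0]), (334, [56.0, -55.0, 81.0]), (340, [62.0, -59.0, 60.0]), (346, [61.0, -62.0, 61.0]), (352, [62.0, -65.0, 60.0]), (358, [61.0, -68.0, 61.0])]
[(280, [55.0, -27.0, 43.0]), (286, [55.0, -30.0, 42.0]), (292, [47.0, -36.0, 82.0]), (298, [47.0, -38.0, 81.0]), (304, [47.0, -41.0, 82.0]), (310, [47.0, -44.0, 81.0]), (316, [47.0, -47.0, 82.0]), (322, [47.0, -49.0, 82.0]), (328, [47.0, -52.0, 82.0]), (334, [47.0, -55.0, 81.0]), (340, [55.0, -60.0, 42.0]), (346, [55.0, -63.0, 42.0]), (352, [55.0, -67.0, 43.0]), (358, [55.0, -70.0, 42.0])]
```

View pics/w7.png

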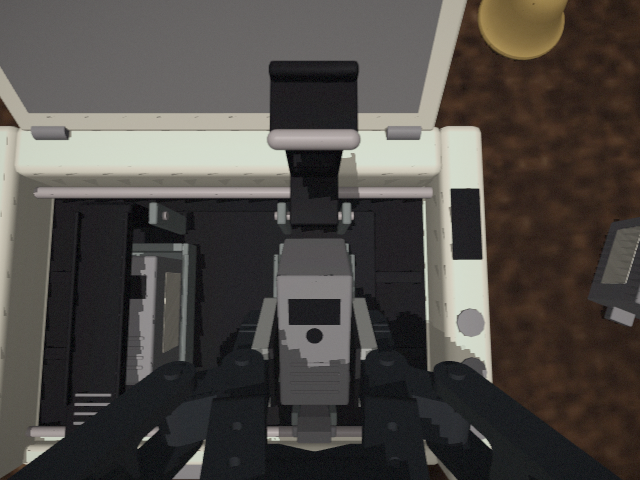

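The tank is tilted nose down above the bay and centred between the ears at (282,215) and (347,215). Next I'll feel for the seat.

Call:
move_arm(plan=[{"delta_pos":[-0.0018,0,0.0058],"turn":[0,0,0],"fingers":1},{"delta_pos":[-0.0044,0,0.0112],"turn":[0,0,0],"fingers":1},{"delta_pos":[-0.0053,0,0.013],"turn":[0,0,0],"fingers":1},{"delta_pos":[-0.0057,0,0.0139],"turn":[0,0,0],"fingers":1},{"delta_pos":[-0.0061,0,0.0149],"turn":[0,0,0],"fingers":1},{"delta_pos":[-0.0061,0,0.0149],"turn":[0,0,0],"fingers":1}])

```text
clock: 13.38
position: [0.4631, -0.1294, 0.0608]
ee_rot: [0.975, -0.054, 0.216, 0.012]
ft_force: [0.1, 0.9, -0.7]
grip_width: 0.3
grasp_force: 26.1
```

```bash
python3 -c "
from h import *
where()"
```

```text
P [  4.4 -46.1  60.8] tilt 24.99 head -0.02 ft [ 0.02  0.94 -0.74] t 13.38 w 0.3 26.1
```

Call:
move_arm(plan=[{"delta_pos":[-0.0004,0,0.0009],"turn":[0,0,0],"fingers":1},{"delta_pos":[-0.0008,0,0.0018],"turn":[0,0,0],"fingers":1},{"delta_pos":[-0.0013,0,0.0027],"turn":[0,0,0],"fingers":1},{"delta_pos":[-0.0013,0,0.0027],"turn":[0,0,0],"fingers":1}])

```text
clock: 13.88
position: [0.4629, -0.1293, 0.0576]
ee_rot: [0.975, -0.054, 0.216, 0.012]
ft_force: [0.0, 0.1, -0.8]
grip_width: 0.298
grasp_force: 26.1
```

```bash
python3 -c "
from h import *
where()"
```

```text
P [  4.3 -46.   57.6] tilt 24.97 head -0.02 ft [-0.01  0.11 -0.76] t 13.88 w 0.298 26.1
```

Call:
move_arm(plan=[{"delta_pos":[-0.0004,0,0.0009],"turn":[0,0,0],"fingers":1},{"delta_pos":[-0.0008,0,0.0018],"turn":[0,0,0],"fingers":1},{"delta_pos":[-0.0008,0,0.0018],"turn":[0,0,0],"fingers":1}])

```text
clock: 14.25
position: [0.4638, -0.1296, 0.0566]
ee_rot: [0.975, -0.054, 0.217, 0.012]
ft_force: [-4.1, 0.7, 7.9]
grip_width: 0.297
grasp_force: 27.4
```

```bash
python3 -c "
from h import *
where()"
```

```text
P [  5.1 -46.2  56.6] tilt 25.07 head -0.02 ft [-4.13  0.29  7.9 ] t 14.25 w 0.297 27.4
```

Call:
move_arm(plan=[{"delta_pos":[0.0004,0,-0.0009],"turn":[0,0,0],"fingers":1},{"delta_pos":[-0.0023,0,-0.0022],"turn":[0,0,0],"fingers":1},{"delta_pos":[-0.005,0,-0.0034],"turn":[0,0,0],"fingers":1},{"delta_pos":[-0.0068,0,-0.0043],"turn":[0,0,0],"fingers":1},{"delta_pos":[-0.0077,0,-0.0047],"turn":[0,0,0],"fingers":1},{"delta_pos":[-0.0077,0,-0.0047],"turn":[0,0,0],"fingers":1}])

```text
clock: 15.0
position: [0.4549, -0.1285, 0.0574]
ee_rot: [0.975, -0.054, 0.217, 0.012]
ft_force: [4.5, -0.7, -0.1]
grip_width: 0.296
grasp_force: 25.9
```

```bash
python3 -c "
from h import *
where()"
```

```text
P [ -3.8 -46.1  57.4] tilt 25.08 head -0.01 ft [ 4.58 -0.15 -0.05] t 15.0 w 0.296 25.9
```

Call:
move_arm(plan=[{"delta_pos":[-0.0008,0,0.0012],"turn":[0,-0.06,0],"fingers":1},{"delta_pos":[-0.0018,0,0.0025],"turn":[0,-0.12,0],"fingers":1},{"delta_pos":[-0.0031,0,0.0037],"turn":[0,-0.18,0],"fingers":1},{"delta_pos":[-0.0044,0,0.005],"turn":[0,-0.24,0],"fingers":1},{"delta_pos":[-0.0044,0,0.005],"turn":[0,-0.24,0],"fingers":1}])

```text
clock: 15.62
position: [0.4532, -0.1282, 0.0506]
ee_rot: [0.994, -0.055, 0.098, 0.005]
ft_force: [2.0, -0.0, 5.2]
grip_width: 0.297
grasp_force: 26.8
```

```bash
python3 -c "
from h import *
where()"
```

```text
P [ -5.6 -46.   50.6] tilt 11.28 head -0.0 ft [2.   0.21 5.23] t 15.62 w 0.297 26.8
```

Call:
move_arm(plan=[{"delta_pos":[0,0,0],"turn":[0,0,0],"fingers":0.5},{"delta_pos":[0,0,0],"turn":[0,0,0],"fingers":0.5},{"delta_pos":[0,0,0],"turn":[0,0,0],"fingers":0.5},{"delta_pos":[0,0,-0.03],"turn":[0,0,0],"fingers":0.5},{"delta_pos":[0,0,-0.08],"turn":[0,0,0],"fingers":0.5},{"delta_pos":[0,0,-0.12],"turn":[0,-0.1,0],"fingers":1},{"delta_pos":[0,0,-0.15],"turn":[0,-0.195,0],"fingers":1},{"delta_pos":[0,0,-0.15],"turn":[0,-0.195,0],"fingers":1}])

```text
clock: 16.62
position: [0.4249, -0.125, 0.1994]
ee_rot: [0.998, -0.055, 0.002, 0.0]
ft_force: [0.3, 0.5, -0.4]
grip_width: -0.002
grasp_force: 0.0
```

Run:
```python
from h import *
where()
c,Q=wristQ(); d=camera("scene"); T=camera("top")
s=cv2.resize(d['color'][170:290,290:420],(433,400)); 
cv2.imwrite("pics/w8.png",np.hstack([c["color"][0:400,140:500],s])[:,:,::-1])
m=(abs(Q[...,1]+45)<12)&(Q[...,0]>-45)&(Q[...,0]<25)&(Q[...,2]>75)&(Q[...,2]<115); k=Q[m]
f=np.polyfit(k[:,0],k[:,2],1); print("tank top slope deg",np.degrees(np.arctan(f[0])),np.percentile(k,[2,50,98],0).round(1).tolist())
```

```text
P [-34.  -45.9 199.4] tilt 0.22 head 0.01 ft [ 0.21  0.49 -0.43] t 16.62 w -0.002 0.0
tank top slope deg 4.376335957594213 [[-36.3, -56.5, 78.4], [-5.8, -45.8, 91.1], [18.4, -34.4, 96.1]]
```

View pics/w8.png

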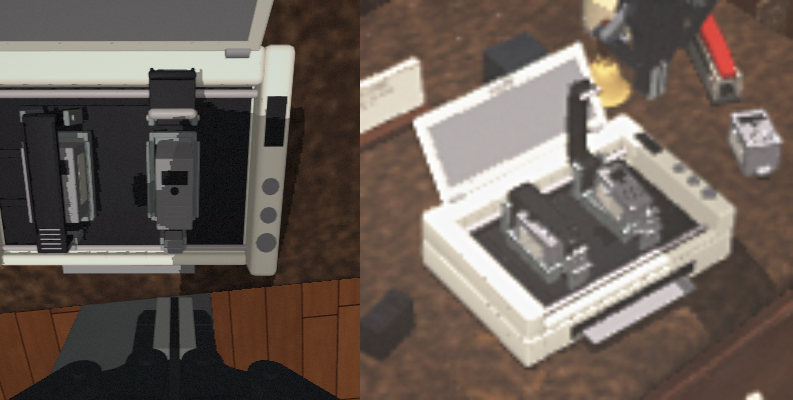

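Run:
```python
from h import *
c,Q=wristQ()
m=(abs(Q[...,1]+45.5)<10)&(Q[...,0]>-60)&(Q[...,0]<35)&(Q[...,2]>50)&(Q[...,2]<115); k=Q[m]
for b in range(-60,35,5):
    s=k[(k[:,0]>=b)&(k[:,0]<b+5)]
    if len(s): print(b+2.5,len(s),np.median(s[:,2]).round(1))
```

```text
-57.5 59 70.2
-52.5 310 66.5
-47.5 157 85.5
-37.5 79 86.3
-32.5 172 87.0
-27.5 180 88.0
-22.5 181 89.1
-17.5 198 90.0
-12.5 203 90.8
-7.5 206 91.9
-2.5 215 93.0
2.5 213 93.9
7.5 210 94.6
12.5 237 95.5
17.5 344 83.6
22.5 117 64.3
27.5 167 58.5
```

The tank rests about 10° nose down with its front under the bar, and the clamp is upright. Next I'll go behind the clamp and bring it over.

Call:
move_arm(plan=[{"delta_pos":[0.05,0,-0.005],"turn":[0,0,0],"fingers":1},{"delta_pos":[0.1,0,-0.005],"turn":[0,0,0],"fingers":1},{"delta_pos":[0.116,0,0],"turn":[0,0,0],"fingers":1},{"delta_pos":[0.116,0,0.0],"turn":[0,0,0],"fingers":1},{"delta_pos":[0.116,0,0.035],"turn":[0,0,0],"fingers":1},{"delta_pos":[0.116,0,0.066],"turn":[0,0,0],"fingers":1},{"delta_pos":[0.116,0,0.066],"turn":[0,0,0],"fingers":1}])

```text
clock: 17.7
position: [0.536, -0.1376, 0.1297]
ee_rot: [0.998, -0.056, -0.002, -0.0]
ft_force: [-0.9, 0.4, -0.2]
grip_width: 0.004
grasp_force: 0.0
```

```bash
python3 -c "
from h import *
where()"
```

```text
P [ 77.8 -46.2 129.7] tilt -0.19 head -0.03 ft [-0.95  0.29 -0.24] t 17.7 w 0.004 0.0
```

Call:
move_arm(plan=[{"delta_pos":[-0.01,0,0],"turn":[0,0,0],"fingers":1},{"delta_pos":[-0.02,0,-0.003],"turn":[0,0,0],"fingers":1},{"delta_pos":[-0.033,0,-0.006],"turn":[0,0,0],"fingers":1},{"delta_pos":[-0.046,0,-0.007],"turn":[0,0,0],"fingers":1},{"delta_pos":[-0.0585,0,-0.0055],"turn":[0,0,0],"fingers":1},{"delta_pos":[-0.07,0,-0.0005],"turn":[0,0,0],"fingers":1},{"delta_pos":[-0.082,0,0.006],"turn":[0,0,0],"fingers":1},{"delta_pos":[-0.091,0,0.0145],"turn":[0,0,0],"fingers":1},{"delta_pos":[-0.1,0,0.0245],"turn":[0,0,0],"fingers":1},{"delta_pos":[-0.104,0,0.0305],"turn":[0,0,0],"fingers":1},{"delta_pos":[-0.104,0,0.0305],"turn":[0,0,0],"fingers":1}])

```text
clock: 19.08
position: [0.4348, -0.1262, 0.1005]
ee_rot: [0.998, -0.056, 0.0, -0.0]
ft_force: [0.0, -0.4, 0.2]
grip_width: 0.0
grasp_force: 0.0
```

Run:
```python
from h import *
where()
c=camera("wrist"); d=camera("scene")
s=cv2.resize(d['color'][170:290,290:420],(433,400)); 
cv2.imwrite("pics/w9.png",np.hstack([c["color"][80:480,140:500],s])[:,:,::-1])
```

```text
P [-24.  -46.  100.5] tilt 0.01 head -0.03 ft [ 0.06 -0.37  0.24] t 19.07 w 0.0 0.0
```

View pics/w9.png

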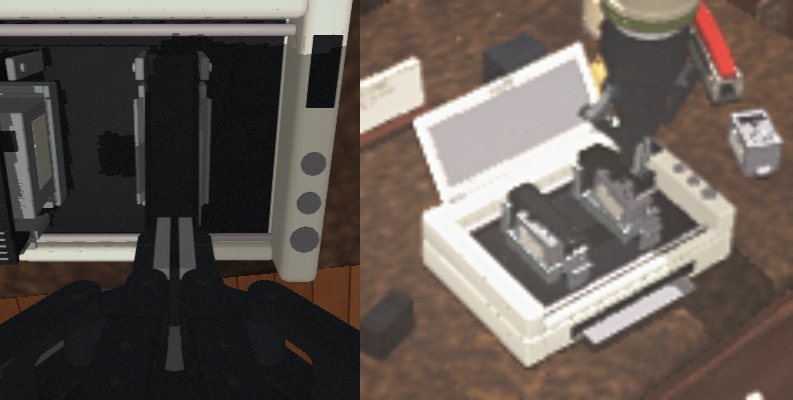

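The clamp now lies low over the tank, with the fingers centred on it. From here I'll press down in small steps.

Call:
move_arm(plan=[{"delta_pos":[-0.0025,0,0.004],"turn":[0,0,0],"fingers":1},{"delta_pos":[-0.005,0,0.008],"turn":[0,0,0],"fingers":1},{"delta_pos":[-0.007,0,0.011],"turn":[0,0,0],"fingers":1},{"delta_pos":[-0.0085,0,0.014],"turn":[0,0,0],"fingers":1},{"delta_pos":[-0.0095,0,0.016],"turn":[0,0,0],"fingers":1},{"delta_pos":[-0.0095,0,0.016],"turn":[0,0,0],"fingers":1}])

```text
clock: 19.92
position: [0.4259, -0.1252, 0.085]
ee_rot: [0.998, -0.056, 0.001, 0.0]
ft_force: [2.4, -0.5, 1.5]
grip_width: 0.003
grasp_force: 1.0
```

```bash
python3 -c "
from h import *
where()"
```

```text
P [-33. -46.  85.] tilt 0.07 head -0.02 ft [ 2.45 -0.24  1.54] t 19.93 w 0.003 1.0
```

Light contact at about 0.1 rad. I'll keep going straight down.

Call:
move_arm(plan=[{"delta_pos":[-0.0005,0,0.0015],"turn":[0,0,0],"fingers":1},{"delta_pos":[-0.0008,0,0.003],"turn":[0,0,0],"fingers":1},{"delta_pos":[-0.001,0,0.0045],"turn":[0,0,0],"fingers":1},{"delta_pos":[-0.001,0,0.006],"turn":[0,0,0],"fingers":1},{"delta_pos":[-0.001,0,0.006],"turn":[0,0,0],"fingers":1}])

```text
clock: 20.55
position: [0.4241, -0.125, 0.079]
ee_rot: [0.998, -0.056, -0.0, 0.0]
ft_force: [-3.0, 0.0, 6.6]
grip_width: -0.003
grasp_force: 3.1
```

```bash
python3 -c "
from h import *
where()"
```

```text
P [-34.8 -46.1  79. ] tilt -0.03 head -0.03 ft [-2.99 -0.31  6.6 ] t 20.55 w -0.003 3.1
```

Call:
move_arm(plan=[{"delta_pos":[0,0,0.001],"turn":[0,0,0],"fingers":1},{"delta_pos":[0,0,0.002],"turn":[0,0,0],"fingers":1},{"delta_pos":[0,0,0.003],"turn":[0,0,0],"fingers":1},{"delta_pos":[0,0,0.003],"turn":[0,0,0],"fingers":1}])

```text
clock: 21.05
position: [0.4232, -0.1249, 0.0757]
ee_rot: [0.998, -0.056, -0.001, -0.0]
ft_force: [-5.1, 0.7, 7.8]
grip_width: 0.001
grasp_force: 4.3
```

```bash
python3 -c "
from h import *
where()"
```

```text
P [-35.7 -46.   75.7] tilt -0.15 head -0.03 ft [-5.12  0.18  7.84] t 21.05 w 0.001 4.3
```

Call:
move_arm(plan=[{"delta_pos":[0,0,0.0007],"turn":[0,0,0],"fingers":1},{"delta_pos":[0,0,0.0014],"turn":[0,0,0],"fingers":1},{"delta_pos":[0,0,0.0014],"turn":[0,0,0],"fingers":1}])

```text
clock: 21.42
position: [0.423, -0.1249, 0.0747]
ee_rot: [0.998, -0.056, -0.002, -0.0]
ft_force: [-9.6, 1.5, 15.9]
grip_width: -0.004
grasp_force: 8.0
```

```bash
python3 -c "
from h import *
where()"
```

```text
P [-36.  -46.1  74.7] tilt -0.18 head -0.04 ft [-9.67  0.39 15.94] t 21.43 w -0.004 8.0
```

It's now rigid at about the shut height. I'll lift off and check the catch.

Call:
move_arm(plan=[{"delta_pos":[0,0,-0.01],"turn":[0,0,0],"fingers":1},{"delta_pos":[0,0,-0.04],"turn":[0,0,0],"fingers":1},{"delta_pos":[-0.03,0,-0.1],"turn":[0,0,0],"fingers":1},{"delta_pos":[-0.03,0,-0.13],"turn":[0,0,0],"fingers":1},{"delta_pos":[-0.03,0,-0.13],"turn":[0,0,0],"fingers":1}])

```text
clock: 22.05
position: [0.3958, -0.1221, 0.2071]
ee_rot: [0.998, -0.056, 0.003, 0.001]
ft_force: [-0.3, 0.7, -0.2]
grip_width: -0.003
grasp_force: 0.0
```

Run:
```python
from h import *
where()
c,Q=wristQ()
for y0 in(-45.5,40.5):
    m=(abs(Q[...,1]-y0)<8)&(Q[...,0]>-65)&(Q[...,0]<60)&(Q[...,2]>90)&(Q[...,2]<125); k=Q[m]
    for b in range(-65,60,10):
        s=k[(k[:,0]>=b)&(k[:,0]<b+10)]
        if len(s): print(y0,b+5,len(s),np.median(s[:,2]).round(1))
cv2.imwrite("pics/w10.png",c["color"][:,:,::-1])
```

```text
P [-63.2 -46.2 207.1] tilt 0.31 head -0.04 ft [-0.41  0.63 -0.17] t 22.05 w -0.003 0.0
-45.5 -50 203 98.0
-45.5 -40 318 98.1
-45.5 -30 324 97.9
-45.5 -20 338 97.8
-45.5 -10 353 97.9
-45.5 0 382 97.7
-45.5 10 359 97.8
-45.5 20 416 97.8
-45.5 30 400 97.9
-45.5 40 355 97.7
40.5 -50 192 97.7
40.5 -40 325 97.9
40.5 -30 331 97.8
40.5 -20 349 97.7
40.5 -10 358 97.7
40.5 0 363 97.7
40.5 10 389 97.7
40.5 20 394 97.7
40.5 30 420 97.7
40.5 40 353 97.6
```

View pics/w10.png

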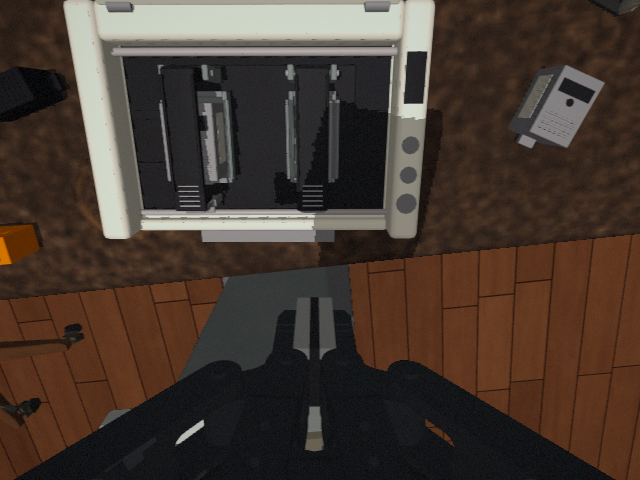

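The narrow clamp at (313,140) is flat at 97.8 mm, the same as the loaded wide clamp at (183,140). It stays shut with the robot clear, so I'm handing in.

```bash
python3 -c "
from workcell import *
print(hand_in())"
```

```text
the job is handed in; nothing more can be done
None
```

I loaded the narrow tank and handed the job in at about 22 s: the clamp is shut flat and holds by itself, level with the wide bay's clamp. The hand-in returned no verdict, and with the clamp shut I couldn't see the tank itself.

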